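# Lever open the snap cover of a slide case with a spatula

## Task

Take the spatula with the black grip from the steel tray and lever open the flush grey cover of the white slide case with its blade, at the notch in the middle of the case's front edge, then swing the cover right over with the spatula until it stays open by itself; the gripper itself must not touch the cover. Afterwards lay the spatula gently back down flat in the steel tray, clear of the scissors and forceps, and leave those, the petri dish and the reagent bottle as they are.

Things in the scene. Friction and masses are not known exactly. Their poses are not given: they have to be found in the camera images.
- slide_case: white slide storage case fixed to the worktop, 130 x 150 x 95 mm (x, y, z). Origin: centre of its underside; +x points from its front (notch side, roughly facing the robot) to its back (hinge side). Its walls are 8 mm thick at front and back, 5 mm at the sides. Inside are upright slides up to 73 mm above the origin
- case_cover (a joint): opening angle of the flush grey cover, rad: 0 closed, about 1.9 right over at its stop; hinge line along the case's y at x = +55, z = 92 mm in the case frame. Closed, its underside is at z = 89, its top flush at 95 mm. Two sprung snap catches at the front corners hold it with 10 to 15 N until the front edge is some 7 mm up; it falls open past upright (1.57), shut before
- cover_lip (a point): middle of the free (front) edge of the cover (110 x 137 x 6 mm), at half its thickness; moves with the cover; closed it lies at x = -55, z = 92 mm in the case frame
- pry_notch (a point): middle of the front edge of the notch's sill, at x = -65, y = 0, z = 83 mm in the case frame; this edge is the fulcrum. The notch is 50 mm wide (y); its flat sill runs back under the cover's lip (from x = -55 mm on), leaving a slot 6 mm high that ends at a wall at x = -41 mm
- spatula: spatula 156 mm long, 0.1 kg, lying flat: black square grip 90 x 16 x 20 mm (x, y, z) from x = -80 to +10 mm, then a steel blade 18 mm wide, 3 mm thick to the tip at x = +76 mm, middle plane at z = 10 mm. Origin: on the grip's underside, 80 mm ahead of its rear end; x points to the blade tip, z up as it lies. Grip middle: x = -35, z = 10 mm
- spatula_tip (a point): end of the spatula's blade, in the middle of its width and thickness
- steel_tray: shallow steel instrument tray, 289 x 394 x 25 mm over its rim, fixed to the worktop. Origin: centre of its underside; the inner floor is at z = 2 mm and measures 252 x 356 mm (x, y)
- scissors: loose steel scissors, 158 x 67 x 4 mm, lying lengthwise along the tray's x at its +y end. Origin: centre of the underside. Leave alone
- forceps: loose steel forceps, 132 x 16 x 9 mm, lying lengthwise along the tray's x at its -y end. Origin: centre of the underside. Leave alone
- petri_0: loose clear petri dish, 61 mm across, 15 mm high, on the worktop in front. Origin: centre of the underside. Leave alone
- reagent_0: loose small dropper bottle, 26 mm across, 75 mm high, with a blue cap, standing right of the case. Origin: centre of the underside. Leave alone
Things that resemble listed ones, but are neither listed nor needed, are in the scene too. Several things look just like the spatula: the one meant starts farthest from the robot's base.

How it is judged:
By the outcome, as a careful person would: the job done as asked, in the order asked, and still so for the second after the job is handed in, with the robot touching nothing.
It also fails if it takes over 58 s, if anything falls off the work surface, if the arm or the gripper's body presses on something with over 40 N, if the wrist force passes 120 N, or if a joint passes its speed limit or range.

## Robot

A 6-joint arm with a two-finger parallel gripper is mounted at the origin on a cart in front of the work surface, level with it; the furniture and walls round the work are solid. World frame = base frame: x ahead of the robot, y to its left, z up, the work surface at z = 0. Lengths are in m, angles in rad, forces in N, time in s.
With the tool pointing down it reaches from about 0.35 to 0.725 m from the base axis. Payload 4.3 kg.
Tool frame: the origin (TCP) lies at the very end of the fingers, on their centre line; the grasp point (between the pads) lies 19 mm behind it; z points along the fingers, y is the line along which they close (so a half turn about z gives the same grasp; the last joint's range is limited). The gripper opens to 85 mm and grips with 20 to 120 N. Pads are 22 mm wide; open, the fingers measure 114 mm over their backs; the gripper's body (76 mm by 85 mm) begins 54 mm behind the grasp point. The pads swing forward as they close: fully open they stand 13 mm farther back than shut.
Start: joints at [1.156, 0.377, 0.081, 1.274, 0, 1.46], TCP at [0.173, 0.549, 0.231] pointing down, gripper open.
Joint ranges: [-2.72, 2.72], [-0.84, 1.66], [-1.02, 1.22], [-1.77, 2.12], [-1.37, 1.28], [-3.14, 3.14]. Speed limits (rad/s): [2.57, 2.57, 3.14, 3.14, 3.14, 3.14].

## Interface

Orientations are given as a unit quaternion [w, x, y, z].
In Python, from station import state, read_camera, camera_params, hand_in gives the robot as it stands.
- The arm moves only by the shell command python3 -m pendant 'ROWS' [FORCE]. ROWS is text: rows parted by semicolons, each of 5 numbers parted by spaces: the closure, from 0 (fully open) to 1 (shut), then the shift along the world's x, y, z each as a share of 0.15 m, from -1 to 1, then the turn about the world's z as a share of 60 degrees, from -1 to 1. In form: claw dx dy dz turn; .... A call has 1 to 12 rows; each row is the pose to reach, as a shift and turn from the pose commanded when the call began; what a row does not reach only later rows make up. A row lasts 1/10 s, in which the tool goes at most 50 mm and 8.59 degrees, less where a joint would pass 70% of its speed; a pose out of reach is approached as far as the arm can. A call with a number of a shift or a turn outside -1 to 1 is refused whole. A call with a gripper value outside its range is refused whole. The fingers move at their own pace and stop on an object; FORCE is the grip in N (left out, the last holds). Time passes only in rows, so rows that repeat a pose let the fingers close. It gives the time, the measured TCP pose, the force, the opening and the grip force at its end, in the units of the state.
- state(): the state, without advancing time (a new reading comes with each control period).
- read_camera(name): name is "scene" or "top" or "wrist"; returns the picture (420x560x3 uint8, blue, green, red); there is no depth.
- camera_params(name): a dict with "camera_matrix" (3x3 intrinsics, pixels), "dist_coeffs" ([k1, k2, p1, p2, k3] as OpenCV has them; the pictures are not rectified), "world_to_cam" (4x4, takes a point from world to camera coordinates); the wrist camera has in their place "T_tool_cam" (4x4, takes a point from camera to tool coordinates, whose origin is the TCP and whose axes are the flange's). Camera axes: x right, y up, looking along -z (the intrinsics and any distortion apply to the point x, -y, -z); pixel columns grow to the right and rows downward; lengths in m; the calibration is good to about 2 mm. A picture is of the moment at which its call begins: read the wrist's pose just before it. camera_params takes no time and is no camera call.
- hand_in(): hands the job in; it is judged then, once.
The state is a dict: "t": time; "joints": joint angles; "dq": joint speeds; "joint_efforts": joint torques, N m; "tool_pos": TCP position; "ee_rot": TCP orientation; "wrist_force": force on the tool from outside, world axes, zero at the start; "wrist_torque": the same for the moment, N m; "width": finger opening in m; "finger_force": force on a finger pad.
Only numpy, scipy, OpenCV 4.12 (cv2) and the standard library are available. Lean on these libraries where they do the work, as an engineer would, in place of code of your own. Each camera call takes 0.05 s, during which the arm holds its last target. There are 200 camera calls.

## Working session

There is one attempt and no reset: what is moved stays moved. The work goes in short steps, Python scripts to look and compute and a shell command to move; the robot and the scene stay as the last step left them, time stands still between calls to the robot, and variables do not carry over. Pictures are saved under pics/ and viewed, at most 10 in all, crops included, and the job is handed in when it is done.

```bash
ls; mkdir -p pics
python3 - <<'E'
from station import *
import cv2,numpy as np
s=state();print({k:np.round(v,3).tolist() for k,v in s.items()})
a=read_camera("scene");b=read_camera("top")
cv2.imwrite("pics/scene0.png",a);cv2.imwrite("pics/top0.png",b)
for n in("scene","top","wrist"):print(n,{k:np.round(v,4).tolist() for k,v in camera_params(n).items()})
E
```

```text
pics
{'t': 0.0, 'joints': [1.156, 0.378, 0.08, 1.274, -0.0, 1.461], 'dq': [0.0, 0.002, 0.0, -0.001, 0.002, -0.002], 'joint_efforts': [-0.0, -46.361, 26.988, 0.021, -0.0, -0.0], 'tool_pos': [0.172, 0.548, 0.23], 'ee_rot': [-0.0, 0.152, 0.988, -0.001], 'wrist_force': [-0.087, -0.303, 0.072], 'wrist_torque': [0.055, 0.04, 0.063], 'finger_force': 0.0, 'width': 0.085}
scene {'camera_matrix': [[499.5841, 0.0, 275.472], [0.0, 499.5841, 208.8532], [0.0, 0.0, 1.0]], 'dist_coeffs': [0.0604, 0.0, 0.0, 0.0, 0.0], 'world_to_cam': [[-0.8783, -0.4781, 0.0047, 0.5254], [0.3459, -0.6286, 0.6966, -0.2546], [-0.3301, 0.6134, 0.7175, -1.446], [0.0, 0.0, 0.0, 1.0]]}
top {'camera_matrix': [[505.6742, 0.0, 282.4547], [0.0, 505.6742, 205.399], [0.0, 0.0, 1.0]], 'dist_coeffs': [0.0419, 0.0, 0.0, 0.0, 0.0], 'world_to_cam': [[0.0227, -0.9997, 0.0092, 0.0137], [0.9946, 0.0235, 0.1013, -0.5718], [-0.1015, 0.0069, 0.9948, -1.4435], [0.0, 0.0, 0.0, 1.0]]}
wrist {'camera_matrix': [[291.9402, 0.0, 279.2805], [0.0, 291.9402, 205.7048], [0.0, 0.0, 1.0]], 'dist_coeffs': [-0.0224, 0.0, 0.0, 0.0, 0.0], 'T_tool_cam': [[0.0007, 0.9562, 0.2929, 0.0755], [1.0, -0.001, 0.0008, 0.0], [0.0011, 0.2929, -0.9562, -0.1427], [0.0, 0.0, 0.0, 1.0]]}
```

Run:
```python
import cv2
for n in("scene0","top0"):
    a=cv2.imread(f"pics/{n}.png");cv2.imwrite(f"pics/{n}b.png",cv2.resize(a,(800,600),interpolation=cv2.INTER_CUBIC))
```

```text
(no output)
```

View pics/top0b.png

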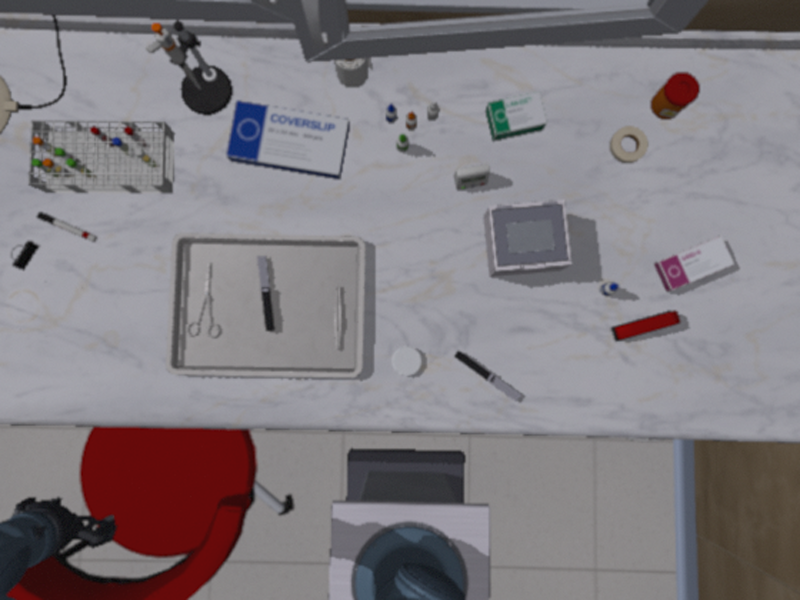

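View pics/scene0b.png

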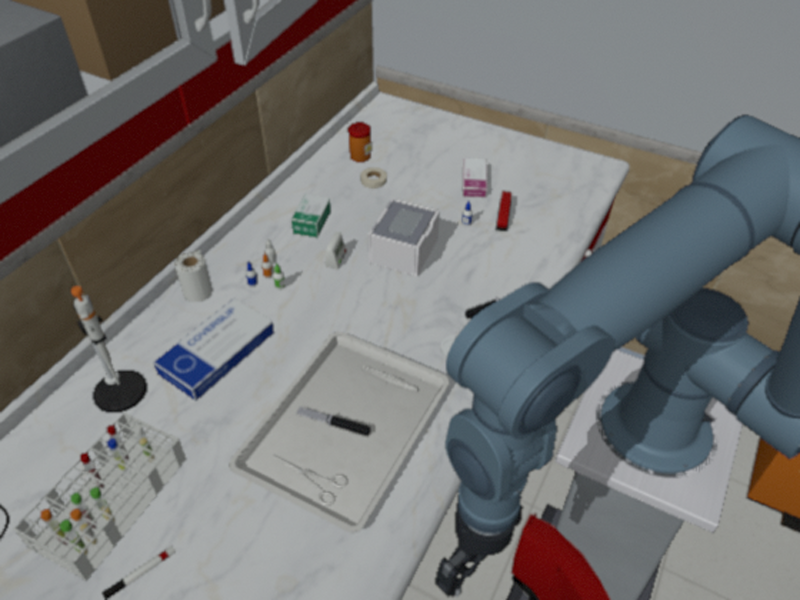

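The top view (800-px scale) shows the tray spatula with its grip at (268,310) and blade tip at (263,257), pointing away from the robot. The case cover is at (530,237), turned slightly. The lookalike spatula at (490,375) is nearer the base. In the scene view, the tray spatula runs from (370,430) to its tip at (300,410).

```bash
cat > h.py <<'E'
import numpy as np,cv2
from station import *
from scipy.spatial.transform import Rotation as R
def cam(name,st=None):
    p=camera_params(name)
    if name=="wrist":
        T=np.eye(4);q=st["ee_rot"];T[:3,:3]=R.from_quat([q[1],q[2],q[3],q[0]]).as_matrix();T[:3,3]=st["tool_pos"]
        C=T@np.array(p["T_tool_cam"])
    else: C=np.linalg.inv(np.array(p["world_to_cam"]))
    return np.array(p["camera_matrix"]),np.array(p["dist_coeffs"]),C
def ray(c,uv):
    K,d,C=c
    x,y=cv2.undistortPoints(np.array([[uv]],float),K,d)[0,0]
    v=C[:3,:3]@np.array([x,-y,-1]);return C[:3,3],v/np.linalg.norm(v)
def onz(c,uv,z):
    o,v=ray(c,uv);return o+v*(z-o[2])/v[2]
def tri(*rs):
    A=sum(np.eye(3)-np.outer(v,v) for o,v in rs);b=sum((np.eye(3)-np.outer(v,v))@o for o,v in rs)
    return np.linalg.solve(A,b)
def proj(c,P):
    K,d,C=c;q=np.linalg.inv(C)@np.append(P,1);q=np.array([[q[0],-q[1],-q[2]]])
    return cv2.projectPoints(q,np.zeros(3),np.zeros(3),K,d)[0][0,0]
def snap(name,fn,scale=None):
    s=state();im=read_camera(name);cv2.imwrite(f"pics/{fn}.png",im)
    np.savez(f"pics/{fn}.npz",q=s["ee_rot"],p=s["tool_pos"]);return s,im
def load(fn):
    z=np.load(f"pics/{fn}.npz");return cam("wrist",{"ee_rot":z["q"],"tool_pos":z["p"]})
E
python3 - <<'E'
from h import *
t=cam("top");f=.7
for n,u,z in [("grip rear",(269,330),.012),("grip front",(266,288),.012),("tip",(263,257),.012),("case fl",(493,277),.095),("case fr",(570,268),.095),("bl",(488,208),.095),("br",(565,201),.095),("dish",(407,361),.01),("bottle",(612,288),.04),("tray c00",(172,373),.02),("tray c11",(366,240),.02),("sc1",(220,335),.004),("forc",(338,348),.006),("forc2",(338,288),.006)]:
    print(n,onz(t,(u[0]*f,u[1]*f),z).round(3))
E
```

```text
grip rear [0.491 0.3   0.012]
grip front [0.578 0.31  0.012]
tip [0.642 0.319 0.012]
case fl [ 0.601 -0.147  0.095]
case fr [ 0.622 -0.297  0.095]
bl [ 0.738 -0.135  0.095]
br [ 0.755 -0.287  0.095]
dish [0.435 0.017 0.01 ]
bottle [ 0.591 -0.394  0.04 ]
tray c00 [0.4   0.489 0.02 ]
tray c11 [0.681 0.107 0.02 ]
sc1 [0.479 0.401 0.004]
forc [0.458 0.159 0.006]
forc2 [0.582 0.163 0.006]
```

```bash
python3 -m pendant '0 1 -0.8 0 0.42;0 1 -0.8 0 0.42;0 1 -0.8 0 0.42;0 1 -0.8 0 0.42;0 1 -0.8 0 0.42'; python3 -m pendant '0 1 -0.8 0 0;0 1 -0.8 0 0;0 1 -0.8 0 0;0 1 -0.8 0 0;0 1 -0.8 0 0;0 1 -0.8 0 0'
python3 - <<'E'
from h import *
s,im=snap("wrist","w1");print(s["tool_pos"],s["ee_rot"],s["t"])
E
python3 -m pendant '0 0.3 0 -0.6 0;0 0.3 0 -0.6 0;0 0.3 0 -0.6 0;0 0.3 0 -0.6 0';python3 - <<'E'
from h import *
s,im=snap("wrist","w2");print(s["tool_pos"],s["ee_rot"],s["t"])
a=cv2.imread("pics/w1.png");cv2.imwrite("pics/w12.png",np.hstack([cv2.resize(x[60:360,130:430],(400,400),interpolation=cv2.INTER_CUBIC) for x in(a,im)]))
E
```

```text
t: 0.6
tool_pos: [0.3261, 0.4252, 0.2309]
ee_rot: [0.0, -0.064, 0.998, -0.001]
wrist_force: [-0.6, -0.3, 0.5]
width: 0.0851
finger_force: 0.0
t: 1.2
tool_pos: [0.4725, 0.3083, 0.2307]
ee_rot: [-0.001, -0.067, 0.998, 0.0]
wrist_force: [-0.9, 0.4, -0.7]
width: 0.0855
finger_force: 0.0
[0.47247966 0.30827166 0.23071823] [-7.93018496e-04 -6.65671827e-02  9.97781623e-01  1.19834561e-04] 1.2
t: 1.65
tool_pos: [0.5152, 0.3092, 0.1405]
ee_rot: [-0.002, -0.068, 0.998, -0.0]
wrist_force: [-0.7, 0.6, 0.6]
width: 0.0853
finger_force: 0.0
[0.5152045  0.30922692 0.14049307] [-1.92031949e-03 -6.83867949e-02  9.97656959e-01 -3.87114812e-04] 1.65
```

View pics/w12.png

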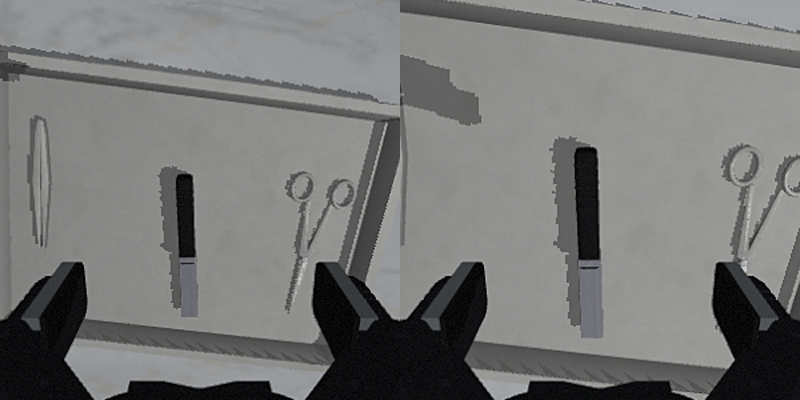

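The left view shows the grip from (184,175) to (187,258) and the tip at (189,316). On the right it's the grip from (185,148) to (191,260) and the tip at (192,337). The scissors and forceps are well clear on either side.

Run:
```python
from h import *
a,b=load("w1"),load("w2")
g=lambda u:(u[0]*.75+130,u[1]*.75+60)
P=[]
for n,u,v in[("rear",(184,175),(186,148)),("front",(187,258),(191,260)),("tip",(189,316),(192,337))]:
    u,v=g(u),g(v);print(n,tri(ray(a,u),ray(b,v)).round(4),onz(a,u,.02).round(4),onz(b,v,.02).round(4),onz(b,v,.012).round(4))
```

```text
rear [0.4898 0.2964 0.0118] [0.4877 0.2962 0.02  ] [0.4883 0.2966 0.02  ] [0.4898 0.2965 0.012 ]
front [0.5218 0.3066 0.121 ] [0.5721 0.3097 0.02  ] [0.5713 0.311  0.02  ] [0.5753 0.3114 0.012 ]
tip [0.6381 0.3204 0.0205] [0.6385 0.3201 0.02  ] [0.6383 0.3207 0.02  ] [0.6443 0.3213 0.012 ]
```

```bash
python3 -m pendant '0 0.12 -0.035 -0.5 0.02;0 0.12 -0.035 -0.7 0.02;0 0.12 -0.035 -0.89 0.02;0 0.12 -0.035 -0.89 0.02;1 0.12 -0.035 -0.89 0.02;1 0.12 -0.035 -0.89 0.02;1 0.12 -0.035 -0.89 0.02;1 0.12 -0.035 -0.89 0.02;1 0.12 -0.035 -0.89 0.02;1 0.12 -0.035 -0.89 0.02;1 0.12 -0.035 -0.89 0.02' 80
```

```text
t: 2.8
tool_pos: [0.5366, 0.3038, 0.0096]
ee_rot: [0.001, -0.078, 0.997, 0.001]
wrist_force: [-1.5, -0.8, 7.4]
width: 0.0139
finger_force: 80.6
```

```bash
python3 -m pendant '1 0 0 0.1 0;1 0 0 0.3 0;1 0 0 0.6 0;1 0 0 1 0;1 0 0 1 0' 100; python3 -m pendant '1 0.5 -1 0.6 0;1 0.5 -1 0.6 0;1 0.5 -1 0.6 0;1 0.5 -1 0.6 0;1 0.5 -1 0.6 0';python3 -m pendant '1 0 -1 0 0;1 0 -1 0 0;1 0 -1 0 0;1 0 -1 0 0';python3 -m pendant '1 0.2 -1 0 0;1 0.2 -1 0 0;1 0.2 -1 0 0;1 0.2 -1 0 0;1 0.2 -1 0 0';python3 - <<'E'
from h import *
s,im=snap("wrist","c1");print(s["tool_pos"],s["ee_rot"],s["t"])
E
python3 -m pendant '1 0 -0.7 0 0;1 0 -0.7 0 0;1 0 -0.7 0 0;1 0 -0.7 0 0';python3 - <<'E'
from h import *
s,im=snap("wrist","c2");print(s["tool_pos"],s["ee_rot"],s["t"])
a=cv2.imread("pics/c1.png");cv2.imwrite("pics/c12.png",np.hstack([x[:,80:480] for x in(a,im)]))
E
```

```text
t: 3.3
tool_pos: [0.539, 0.3048, 0.1648]
ee_rot: [0.005, -0.078, 0.997, 0.002]
wrist_force: [1.1, 0.7, -0.0]
width: 0.0129
finger_force: 98.3
t: 3.8
tool_pos: [0.6138, 0.149, 0.2503]
ee_rot: [0.003, -0.075, 0.997, -0.001]
wrist_force: [0.1, 0.2, -0.7]
width: 0.0132
finger_force: 98.4
t: 4.2
tool_pos: [0.6099, -0.0021, 0.2466]
ee_rot: [-0.001, -0.074, 0.997, -0.001]
wrist_force: [0.1, 0.7, -0.8]
width: 0.013
finger_force: 98.5
t: 4.7
tool_pos: [0.6403, -0.1469, 0.2464]
ee_rot: [-0.001, -0.077, 0.997, 0.001]
wrist_force: [-0.5, -0.1, -1.2]
width: 0.013
finger_force: 98.6
[ 0.64028688 -0.14691042  0.24637769] [-8.76451481e-04 -7.70274724e-02  9.97028201e-01  8.75621632e-04] 4.7
t: 5.15
tool_pos: [0.6405, -0.2509, 0.2473]
ee_rot: [-0.0, -0.078, 0.997, 0.001]
wrist_force: [-0.2, 0.7, -0.6]
width: 0.0135
finger_force: 98.8
[ 0.64053343 -0.25088556  0.24732479] [-2.48413835e-04 -7.78105135e-02  9.96967903e-01  6.80103047e-04] 5.15
```

View pics/c12.png

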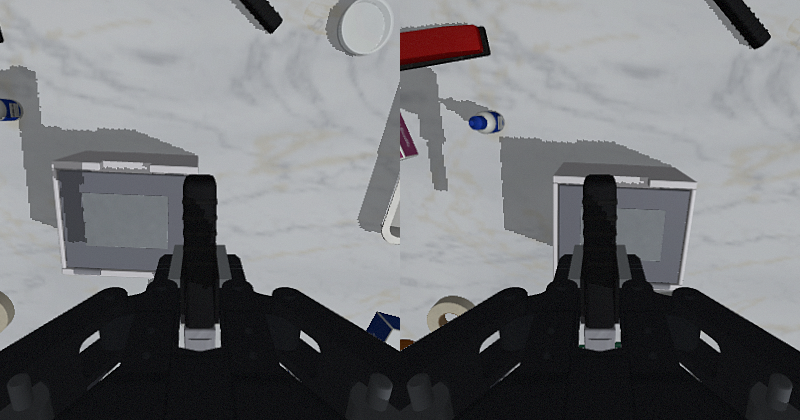

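The case's top front edge runs from about (55,166) to the grip in the left view, and from (553,181) to (696,182) in the right one. The notch shows white at (103–150,165) on the left and (617–650,180) on the right. An enlarged crop comes next.

Run:
```python
import cv2,numpy as np
a=cv2.imread("pics/c1.png");b=cv2.imread("pics/c2.png")
f=lambda i,x,y:cv2.resize(i[y:y+60,x:x+160],(800,300),interpolation=cv2.INTER_CUBIC)
cv2.imwrite("pics/cz.png",np.vstack([f(a,125,140),f(b,225,150)]))
```

```text
(no output)
```

View pics/cz.png

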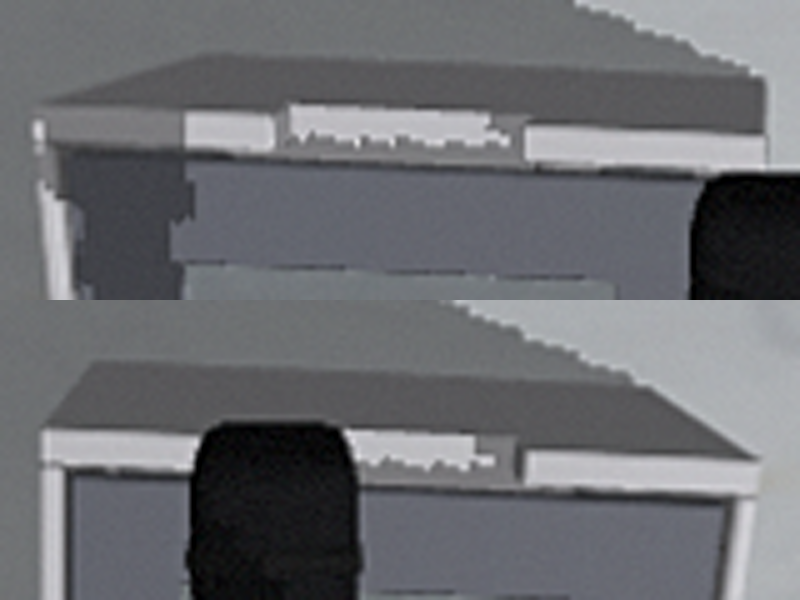

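In the top crop the front corners are at (38,105) and (765,135), with notch edges at (277,112) and (525,124). In the bottom crop the corners are at (43,430) and (758,460), with a notch edge at (524,451).

Run:
```python
from h import *
a,b=load("c1"),load("c2")
A=lambda u:(u[0]/5+125-.4,u[1]/5+140-.4)
B=lambda u:(u[0]/5+225-.4,(u[1]-300)/5+150-.4)
for n,u,v in[("R",(38,105),(43,430)),("L",(765,135),(758,460)),("nL",(525,124),(524,451))]:
    print(n,tri(ray(a,A(u)),ray(b,B(v))).round(4),onz(a,A(u),.095).round(4),onz(b,B(v),.095).round(4))
print("nR",onz(a,A((277,112)),.095).round(4))
```

```text
R [ 0.6311 -0.3004  0.0915] [ 0.6302 -0.2987  0.095 ] [ 0.6306 -0.2999  0.095 ]
L [ 0.6142 -0.1523  0.0921] [ 0.6137 -0.1524  0.095 ] [ 0.6138 -0.1534  0.095 ]
nL [ 0.6197 -0.201   0.0922] [ 0.619  -0.2006  0.095 ] [ 0.6195 -0.2016  0.095 ]
nR [ 0.6242 -0.2505  0.095 ]
```

```bash
python3 -m pendant '1 -0.5 0.06 0 -0.04;1 -1 0.06 0 -0.04;1 -1 0.06 -0.3 -0.04;1 -1 0.06 -0.6 -0.04;1 -1 0.06 -1 -0.04;1 -1 0.06 -1 -0.04;1 -1 0.06 -1 -0.04' 100
python3 - <<'E'
from h import *
s,a=snap("scene","s2");s,b=snap("top","t2");print(s["tool_pos"],s["ee_rot"],s["t"],s["wrist_force"])
T=np.array([.4894+.109*.9936,-.2412+.109*.1133,.1])
for n,i in(("scene",a),("top",b)):
    u=proj(cam(n),T);print(n,u)
x,y=[int(v) for v in proj(cam("scene"),T)];X,Y=[int(v) for v in proj(cam("top"),T)]
f=lambda i,x,y:cv2.resize(i[y-50:y+50,x-66:x+66],(792,600)[:2],interpolation=cv2.INTER_CUBIC)
g=lambda i,x,y:cv2.resize(i[y-50:y+50,x-33:x+33],(396,600),interpolation=cv2.INTER_CUBIC)
print(x-33,y-50,X-33,Y-50)
cv2.imwrite("pics/st2.png",np.hstack([g(a,x,y),g(b,X,Y)]))
E
```

```text
t: 5.9
tool_pos: [0.4877, -0.2383, 0.0948]
ee_rot: [-0.003, -0.059, 0.998, 0.003]
wrist_force: [-0.2, 0.6, -1.4]
width: 0.013
finger_force: 98.7
[ 0.48965694 -0.23978602  0.09714399] [-0.00114884 -0.05846005  0.99828836  0.00120897] 5.95 [-0.47968013 -0.25595509 -0.3345243 ]
scene [307.70198202 160.47638866]
top [374.98478911 195.51934502]
274 110 341 145
```

View pics/st2.png

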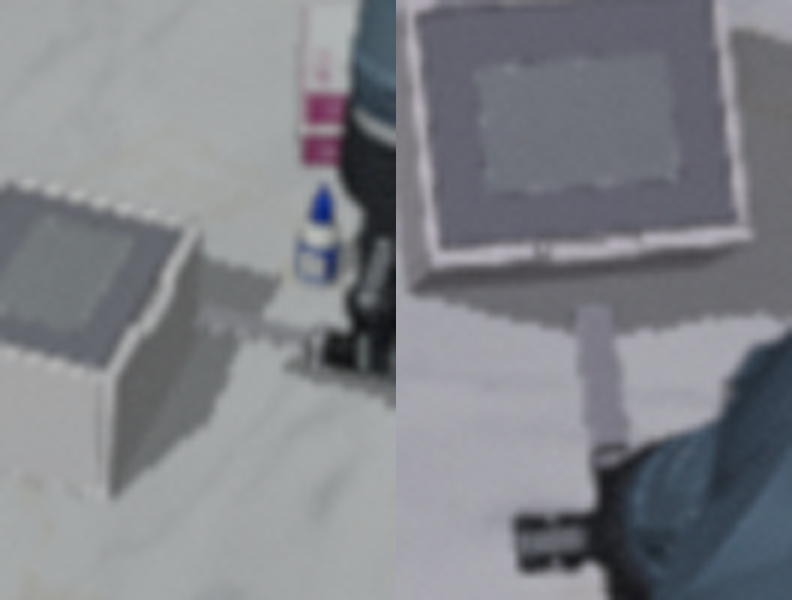

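The tip is at (594,307) in the top crop (right half) and about (200,322) in the scene crop (left half). The case's front edge is just ahead of it.

Run:
```python
from h import *
c,t=cam("scene"),cam("top")
u=(274+200/6-.4,110+322/6-.4);v=(341+198/6-.4,145+307/6-.4)
print(tri(ray(c,u),ray(t,v)).round(4),onz(t,v,.1).round(4),onz(t,v,.09).round(4))
for w in((437-396,262),(748-396,238)):print(onz(t,(341+w[0]/6-.4,145+w[1]/6-.4),.094).round(4))
```

```text
[ 0.5987 -0.2271  0.0883] [ 0.5969 -0.225   0.1   ] [ 0.5982 -0.2269  0.09  ]
[ 0.6171 -0.153   0.094 ]
[ 0.6317 -0.2976  0.094 ]
```

```bash
python3 -m pendant '1 0.1 0 0 0;1 0.2 0.01 0 0;1 0.2 0.01 0 0;1 0.2 0.01 0 0' 100; python3 -m pendant '1 0 0 -0.02 0;1 0 0 -0.04 0;1 0 0 -0.04 0';python3 -m pendant '1 0 0 -0.015 0;1 0 0 -0.015 0;1 0 0 -0.015 0';python3 -m pendant '1 0 0 -0.015 0;1 0 0 -0.015 0;1 0 0 -0.015 0'
```

```text
t: 6.4
tool_pos: [0.5219, -0.2414, 0.0996]
ee_rot: [0.001, -0.058, 0.998, -0.001]
wrist_force: [0.6, 0.4, -1.1]
width: 0.0131
finger_force: 98.8
t: 6.7
tool_pos: [0.5197, -0.2409, 0.0913]
ee_rot: [-0.001, -0.057, 0.998, 0.0]
wrist_force: [0.1, 0.8, -1.5]
width: 0.0127
finger_force: 98.8
t: 7.0
tool_pos: [0.5204, -0.2412, 0.0895]
ee_rot: [-0.0, -0.057, 0.998, 0.0]
wrist_force: [0.0, 0.4, -0.4]
width: 0.0126
finger_force: 98.8
t: 7.3
tool_pos: [0.5205, -0.2412, 0.0872]
ee_rot: [-0.0, -0.057, 0.998, 0.0]
wrist_force: [-0.0, 0.1, -1.2]
width: 0.0128
finger_force: 98.8
```

```bash
for i in 1 2 3; do :; done; python3 -m pendant '1 0 0 -0.01 0;1 0 0 -0.01 0;1 0 0 -0.01 0';python3 -m pendant '1 0 0 -0.01 0;1 0 0 -0.01 0;1 0 0 -0.01 0';python3 -m pendant '1 0 0 -0.01 0;1 0 0 -0.01 0;1 0 0 -0.01 0'; python3 -m pendant '1 0 0 -0.01 0;1 0 0 -0.01 0;1 0 0 -0.01 0'
```

```text
t: 7.6
tool_pos: [0.5205, -0.2412, 0.0858]
ee_rot: [-0.0, -0.057, 0.998, 0.0]
wrist_force: [0.3, -0.8, -1.8]
width: 0.0133
finger_force: 98.8
t: 7.9
tool_pos: [0.5205, -0.2412, 0.0843]
ee_rot: [-0.0, -0.057, 0.998, 0.0]
wrist_force: [-0.6, 1.0, -1.5]
width: 0.0132
finger_force: 98.8
t: 8.2
tool_pos: [0.5206, -0.2412, 0.0829]
ee_rot: [0.0, -0.057, 0.998, 0.0]
wrist_force: [-0.2, -0.3, -0.2]
width: 0.013
finger_force: 98.8
t: 8.5
tool_pos: [0.5207, -0.2413, 0.0816]
ee_rot: [0.0, -0.057, 0.998, -0.0]
wrist_force: [-0.9, 0.5, 1.0]
width: 0.0131
finger_force: 99.1
```

```bash
python3 -m pendant '1 0 0 -0.01 0;1 0 0 -0.01 0;1 0 0 -0.01 0'
python3 - <<'E'
from h import *
s,a=snap("scene","s3");s,b=snap("top","t3");print(s["tool_pos"],s["wrist_force"],s["wrist_torque"])
g=lambda i,x,y:cv2.resize(i[y-37:y+38,x-33:x+33],(396,450),interpolation=cv2.INTER_CUBIC)
cv2.imwrite("pics/st3.png",np.hstack([g(a,300,160),g(b,374,185)]))
E
```

```text
t: 8.8
tool_pos: [0.5207, -0.2414, 0.0802]
ee_rot: [0.0, -0.057, 0.998, -0.0]
wrist_force: [-2.6, -0.7, 3.4]
width: 0.0131
finger_force: 99.4
[ 0.5206955  -0.24137792  0.08015949] [-2.24890962  0.95865657  3.57428027] [ 0.03200708 -0.06624313  0.02094402]
```

View pics/st3.png

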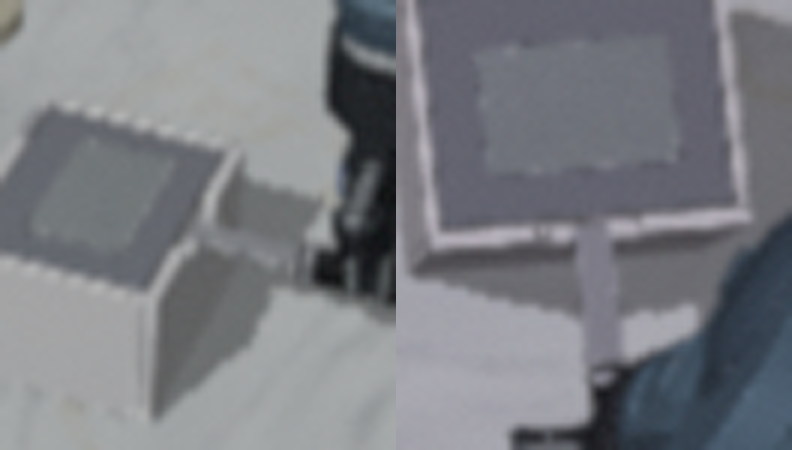

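The blade lies in the notch, on the sill, with its tip at about (592,222), right at the cover's lip. I'll lift it about 1.5 mm clear and slide it in.

```bash
python3 -m pendant '1 0 0 0.018 0;1 0 0 0.018 0;1 0.03 0.003 0.018 0;1 0.06 0.007 0.018 0;1 0.06 0.007 0.018 0;1 0.06 0.007 0.018 0'; python3 -m pendant '1 0.03 0.003 0 0;1 0.03 0.003 0 0;1 0.03 0.003 0 0'
```

```text
t: 9.5
tool_pos: [0.5302, -0.2401, 0.0824]
ee_rot: [0.0, -0.057, 0.998, 0.0]
wrist_force: [0.2, 0.2, -0.3]
width: 0.0131
finger_force: 98.9
t: 9.8
tool_pos: [0.5344, -0.2397, 0.0825]
ee_rot: [0.0, -0.057, 0.998, 0.0]
wrist_force: [0.5, 0.8, -0.2]
width: 0.013
finger_force: 98.9
```

```bash
python3 -m pendant '1 0.015 0.002 0 0;1 0.015 0.002 0 0;1 0.015 0.002 0 0';  python3 -m pendant '1 0.013 0.001 0 0;1 0.013 0.001 0 0;1 0.013 0.001 0 0'
```

```text
t: 10.1
tool_pos: [0.5364, -0.2394, 0.0825]
ee_rot: [0.0, -0.057, 0.998, 0.0]
wrist_force: [0.8, 0.4, 0.0]
width: 0.0126
finger_force: 98.9
t: 10.4
tool_pos: [0.538, -0.2393, 0.0824]
ee_rot: [-0.0, -0.057, 0.998, 0.0]
wrist_force: [-1.9, 0.4, 0.3]
width: 0.0133
finger_force: 98.9
```

```bash
python3 -m pendant '1 -0.007 -0.001 0 0;1 -0.007 -0.001 0 0;1 -0.005 0 -0.03 0;1 -0.004 0 -0.06 0;1 -0.004 0 -0.06 0' 30;  python3 -m pendant '1 0.005 0 -0.03 0;1 0.009 0.001 -0.06 0;1 0.009 0.001 -0.06 0'
```

```text
t: 10.9
tool_pos: [0.5371, -0.2394, 0.074]
ee_rot: [-0.0, -0.057, 0.998, -0.0]
wrist_force: [-5.7, 0.3, 7.4]
width: 0.0127
finger_force: 100.1
t: 11.2
tool_pos: [0.5365, -0.2391, 0.0645]
ee_rot: [-0.002, -0.057, 0.998, -0.0]
wrist_force: [-10.4, 0.4, 9.8]
width: 0.0129
finger_force: 100.3
```

```bash
python3 -m pendant '1 -0.01 0 -0.02 0;1 -0.005 0 -0.045 0;1 -0.005 0 -0.045 0' 30
python3 - <<'E'
from h import *
s,a=snap("scene","s4");print(s["tool_pos"],s["wrist_force"],s["wrist_torque"],s["finger_force"])
E
```

```text
t: 11.5
tool_pos: [0.5356, -0.2387, 0.0579]
ee_rot: [-0.002, -0.057, 0.998, 0.0]
wrist_force: [-8.9, 1.4, 8.5]
width: 0.013
finger_force: 99.7
[ 0.53559626 -0.23870127  0.05785866] [-8.90993283  1.35190962  8.45538892] [0.21883225 1.26822196 0.12607445] 99.69030976295471
```

```bash
python3 -m pendant '1 -0.005 0 -0.03 0;1 0 0 -0.055 0;1 0 0 -0.055 0' 30
python3 - <<'E'
from h import *
s,a=snap("scene","s5");print(s["tool_pos"],s["wrist_force"],s["wrist_torque"])
g=lambda i,x,y:cv2.resize(i[y-37:y+38,x-33:x+33],(396,450),interpolation=cv2.INTER_CUBIC)
cv2.imwrite("pics/st5.png",np.hstack([g(cv2.imread("pics/s4.png"),300,160),g(a,300,160)]))
E
```

```text
t: 11.85
tool_pos: [0.5369, -0.2387, 0.0495]
ee_rot: [-0.001, -0.057, 0.998, 0.0]
wrist_force: [-5.4, 0.9, 6.7]
width: 0.013
finger_force: 98.3
[ 0.53694232 -0.23866929  0.04953906] [-5.38652818  0.88793005  6.72335803] [0.25580399 0.53598002 0.26511455]
```

View pics/st5.png

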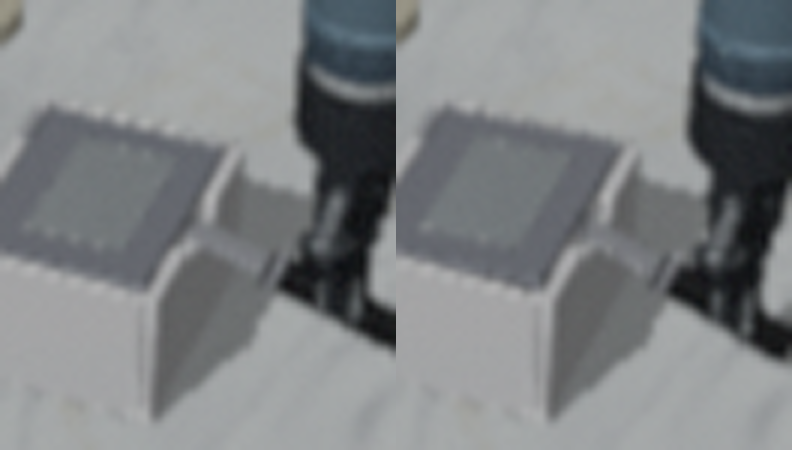

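The blade is tilted tip-up, running from about (600,235) to (660,275) in the right half. The lid's front strip looks slightly raised, and the force has fallen. I'll lever a little further to clear the catches.

```bash
python3 -m pendant '1 0.01 0 -0.04 0;1 0.02 0.002 -0.08 0;1 0.02 0.002 -0.08 0' 30;python3 -m pendant '1 0.005 0 -0.015 0;1 0.005 0 -0.015 0;1 0.005 0 -0.015 0' 100
python3 - <<'E'
from h import *
s,a=snap("scene","s6");print(s["tool_pos"],s["wrist_force"],s["wrist_torque"])
E
```

```text
t: 12.2
tool_pos: [0.5415, -0.2392, 0.0376]
ee_rot: [0.0, -0.057, 0.998, -0.0]
wrist_force: [-2.8, 0.5, 4.0]
width: 0.0133
finger_force: 94.4
t: 12.5
tool_pos: [0.5423, -0.2386, 0.0358]
ee_rot: [0.0, -0.057, 0.998, 0.0]
wrist_force: [-1.5, 1.3, 4.1]
width: 0.0131
finger_force: 98.3
[ 0.54234346 -0.2385593   0.03577073] [-1.47349958  1.29346085  4.14068197] [ 0.22204379 -0.11214799  0.14295996]
```

```bash
python3 -m pendant '1 0.02 0.002 0.012 0;1 0.04 0.004 0.024 0;1 0.06 0.007 0.034 0;1 0.06 0.007 0.034 0' 120
python3 - <<'E'
from h import *
s,a=snap("scene","s7");print(s["tool_pos"],s["wrist_force"],s["wrist_torque"])
g=lambda i,x,y:cv2.resize(i[y-37:y+38,x-33:x+33],(396,450),interpolation=cv2.INTER_CUBIC)
cv2.imwrite("pics/st7.png",np.hstack([g(cv2.imread("pics/s3.png"),300,160),g(a,300,160)]))
E
```

```text
t: 12.95
tool_pos: [0.5475, -0.2373, 0.0391]
ee_rot: [-0.004, -0.057, 0.998, 0.001]
wrist_force: [-8.7, -0.1, 3.0]
width: 0.0123
finger_force: 121.0
[ 0.54745027 -0.23726319  0.03909598] [-8.72873509 -0.10668266  2.96148527] [0.02766732 1.12103779 0.01229824]
```

View pics/st7.png

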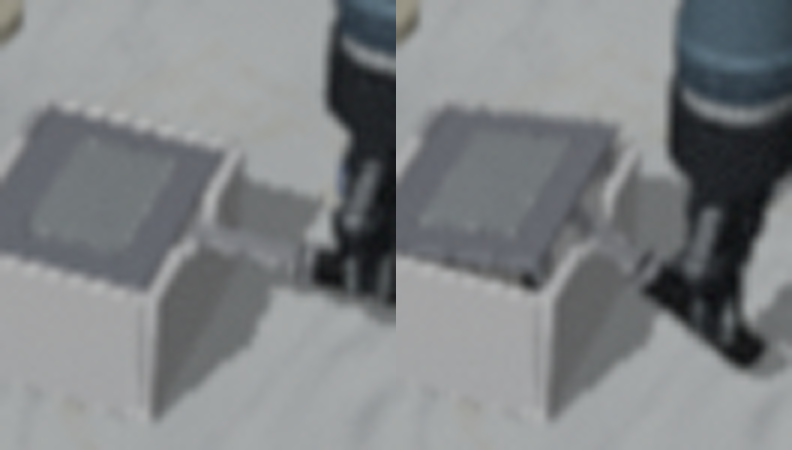

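The dark gap under the cover at (530,270) in the right half shows it is off its catches and resting on the blade, with the grip tilted down to (745,350). Next I lift along the cover's arc.

```bash
python3 -m pendant '1 0 0 0.04 0;1 0.03 0.003 0.08 0;1 0.06 0.007 0.125 0;1 0.086 0.01 0.167 0;1 0.12 0.014 0.21 0;1 0.16 0.018 0.255 0;1 0.19 0.022 0.3 0;1 0.225 0.026 0.34 0;1 0.225 0.026 0.34 0' 120
python3 - <<'E'
from h import *
s,a=snap("scene","s8");s,b=snap("top","t8");print(s["tool_pos"],s["wrist_force"],s["wrist_torque"])
# cover lip corners predicted for each angle: compare edges of cover colour
N=np.array([.6233,-.2257]);ex=np.array([.9936,.1133]);ey=np.array([-.1133,.9936])
O=N+.065*ex
def W(x,y,z):p=O+x*ex+y*ey;return np.array([p[0],p[1],z])
for ph in range(0,120,10):
    f=np.radians(ph);o=[]
    for r in(.103,):
        for y in(-.055,.055):
            P=W(.055-r*np.cos(f)+.003*np.sin(f),y,.092+r*np.sin(f)+.003*np.cos(f))
            for c,i in(("scene",a),("top",b)):
                u=proj(cam(c),P).round().astype(int);o.append(i[u[1]-1:u[1]+2,u[0]-1:u[0]+2].mean((0,1)).round().astype(int).tolist())
    print(ph,o)
E
```

```text
t: 13.9
tool_pos: [0.5867, -0.2342, 0.0928]
ee_rot: [0.002, -0.057, 0.998, -0.001]
wrist_force: [0.4, 0.7, -1.7]
width: 0.0123
finger_force: 119.9
[ 0.58592407 -0.23411301  0.09214703] [-0.84773136 -0.76954472 -1.24145582] [-0.08170294  0.1149161  -0.01646706]
0 [[147, 145, 145], [69, 58, 47], [67, 66, 65], [74, 70, 72]]
10 [[166, 166, 164], [75, 62, 52], [124, 123, 120], [44, 41, 42]]
20 [[164, 166, 164], [73, 60, 49], [72, 70, 63], [28, 26, 27]]
30 [[167, 169, 166], [76, 63, 51], [91, 90, 85], [52, 50, 51]]
40 [[153, 153, 150], [78, 64, 52], [116, 115, 114], [103, 96, 97]]
50 [[115, 112, 109], [69, 57, 47], [90, 86, 84], [97, 86, 86]]
60 [[165, 164, 161], [85, 76, 74], [100, 97, 93], [93, 83, 83]]
70 [[168, 168, 164], [165, 156, 157], [156, 155, 151], [100, 92, 91]]
80 [[165, 164, 161], [165, 158, 159], [160, 159, 155], [142, 132, 134]]
90 [[168, 168, 165], [166, 160, 161], [164, 163, 160], [170, 163, 163]]
100 [[160, 161, 159], [166, 161, 162], [165, 164, 161], [134, 128, 128]]
110 [[138, 149, 151], [170, 162, 162], [166, 165, 162], [140, 133, 134]]
```

```bash
python3 -m pendant '1 0.08 0.01 0.06 0;1 0.17 0.02 0.12 0;1 0.26 0.03 0.16 0;1 0.36 0.042 0.18 0;1 0.42 0.048 0.19 0;1 0.48 0.055 0.19 0;1 0.52 0.06 0.19 0;1 0.54 0.062 0.19 0;1 0.54 0.062 0.19 0' 120
cat > cov.py <<'E'
from h import *
s,a=snap("scene","s9");s,b=snap("top","t9");print(s["tool_pos"],s["wrist_force"],s["wrist_torque"])
N=np.array([.6233,-.2257]);ex=np.array([.9936,.1133]);ey=np.array([-.1133,.9936]);O=N+.065*ex
W=lambda x,y,z:np.array([*(O+x*ex+y*ey),z])
for n,i,ref in(("scene",a,"scene0"),("top",b,"top0")):
    r=cv2.imread(f"pics/{ref}.png");d=(cv2.absdiff(i,r).max(2)>30).astype(np.uint8)
    for ph in(60,75,90,100,109):
        f=np.radians(ph);pts=[W(.055-q*np.cos(f),y,.092+q*np.sin(f)) for q,y in((.04,-.06),(.107,-.06),(.107,.06),(.04,.06))]
        uv=np.array([proj(cam(n),p) for p in pts]).round().astype(np.int32);m=np.zeros(d.shape,np.uint8);cv2.fillPoly(m,[uv],1)
        print(n,ph,round(d[m>0].mean(),2),i[m>0].std(0).round(0),i[m>0].mean(0).round(0))
E
python3 cov.py
```

```text
t: 14.9
tool_pos: [0.662, -0.2246, 0.1178]
ee_rot: [-0.004, -0.056, 0.998, 0.001]
wrist_force: [-9.0, -0.3, -1.4]
width: 0.0124
finger_force: 120.3
[ 0.66191103 -0.22460139  0.11794723] [-8.40039008 -0.52775068 -0.83456733] [-0.16840206  1.20354294 -0.0206333 ]
scene 60 0.36 [37. 38. 38.] [103. 102.  99.]
scene 75 0.59 [46. 48. 47.] [118. 116. 113.]
scene 90 0.76 [40. 42. 41.] [101.  98.  96.]
scene 100 0.89 [27. 28. 28.] [85. 82. 80.]
scene 109 0.97 [19. 19. 19.] [79. 75. 73.]
top 60 0.6 [23. 18. 16.] [82. 73. 64.]
top 75 0.2 [17. 14. 14.] [92. 81. 75.]
top 90 1.0 [22. 19. 19.] [80. 71. 67.]
top 100 0.99 [20. 19. 20.] [76. 68. 66.]
top 109 0.93 [21. 20. 21.] [79. 70. 69.]
```

```bash
python3 -m pendant '1 -0.1 -0.01 0 0;1 -0.25 -0.03 0.05 0;1 -0.5 -0.05 0.2 0;1 -0.7 -0.05 0.45 0;1 -0.8 0 0.8 0;1 -0.8 0 0.8 0' 120; python3 cov.py | grep -E "100|109|\["|grep -v "60|75"
python3 - <<'E'
from h import *
c,t=cam("scene"),cam("top")
E
```

```text
t: 15.6
tool_pos: [0.5465, -0.2255, 0.2467]
ee_rot: [0.004, -0.057, 0.998, -0.002]
wrist_force: [1.4, -0.4, -0.5]
width: 0.0122
finger_force: 119.6
[ 0.54696075 -0.22549098  0.24491339] [-0.63848041  0.34616027 -0.55714069] [0.00155263 0.03994497 0.02879724]
scene 60 0.04 [33. 33. 32.] [138. 138. 136.]
scene 75 0.55 [49. 51. 50.] [113. 111. 108.]
scene 90 0.77 [41. 43. 42.] [90. 87. 85.]
scene 100 0.93 [24. 25. 25.] [75. 72. 70.]
scene 109 1.0 [13. 13. 13.] [71. 67. 65.]
top 60 0.64 [32. 31. 33.] [77. 73. 73.]
top 75 0.17 [27. 26. 26.] [83. 77. 79.]
top 90 0.96 [19. 20. 20.] [67. 61. 60.]
top 100 0.99 [13. 12. 13.] [66. 59. 59.]
top 109 0.93 [21. 19. 19.] [74. 67. 66.]
```

```bash
python3 -m pendant '1 0 0.9 0 0.04;1 0 0.9 0 0.04;1 0 0.9 0 0.04;1 0 0.9 0 0.04' 60; python3 -m pendant '1 0 0.9 0 0;1 0 0.9 0 0;1 0 0.9 0 0;1 0 0.9 0 0';python3 -m pendant '1 -0.07 0.9 0 0;1 -0.07 0.9 0 0;1 -0.07 0.9 0 0;1 -0.07 0.9 0 0'; python3 -m pendant '1 0 0.83 0 0;1 0 0.83 0 0;1 0 0.83 0 0;1 0 0.83 -0.4 0;1 0 0.83 -0.8 0;1 0 0.83 -1 0;1 0 0.83 -1 0'
python3 - <<'E'
from h import *
s,a=snap("scene","s10");s,b=snap("top","t10");print(s["tool_pos"],s["ee_rot"])
g=lambda i,x,y:cv2.resize(i[y-75:y+75,x-50:x+50],(400,600),interpolation=cv2.INTER_CUBIC)
P=np.array([.58,.31,.1]);u=proj(cam("scene"),P).astype(int);v=proj(cam("top"),P).astype(int);print(u,v)
# dark mask extents
for n,i in(("scene",a),("top",b)):
    d=cv2.absdiff(i,cv2.imread(f"pics/{n}0.png")).max(2)
E
```

```text
t: 16.1
tool_pos: [0.5448, -0.0851, 0.2377]
ee_rot: [-0.002, -0.081, 0.997, 0.002]
wrist_force: [-0.7, -0.4, -0.7]
width: 0.0122
finger_force: 119.8
t: 16.5
tool_pos: [0.5452, 0.0488, 0.238]
ee_rot: [-0.001, -0.081, 0.997, 0.001]
wrist_force: [0.5, -1.2, -1.6]
width: 0.0121
finger_force: 119.8
t: 16.9
tool_pos: [0.5349, 0.1831, 0.2381]
ee_rot: [-0.001, -0.08, 0.997, 0.0]
wrist_force: [0.3, -1.1, -1.6]
width: 0.012
finger_force: 119.8
t: 17.6
tool_pos: [0.5288, 0.2999, 0.0805]
ee_rot: [-0.009, -0.077, 0.997, -0.003]
wrist_force: [-1.5, -0.3, -1.1]
width: 0.0121
finger_force: 119.8
[0.53174202 0.30136125 0.08510327] [-0.00532459 -0.07700644  0.99701393 -0.0022075 ]
[227 274] [180 197]
```

```bash
python3 -m pendant '1 0.02 0.01 -0.15 0;1 0.02 0.01 -0.3 0;1 0.02 0.01 -0.3 0;1 0.02 0.01 -0.3 0' 20; python3 -m pendant '0.84 0 0 0 0;0.84 0 0 0 0;0.84 0 0 0 0' 30;python3 -m pendant '0.83 0 0 0 0;0.83 0 0 0 0' 30
```

```text
t: 18.1
tool_pos: [0.5404, 0.3067, 0.0476]
ee_rot: [0.002, -0.078, 0.997, 0.001]
wrist_force: [0.2, 0.2, -0.9]
width: 0.0122
finger_force: 119.7
t: 18.4
tool_pos: [0.5392, 0.3068, 0.0462]
ee_rot: [0.001, -0.078, 0.997, 0.0]
wrist_force: [-0.9, 0.2, -1.7]
width: 0.0139
finger_force: 65.5
t: 18.6
tool_pos: [0.5383, 0.3065, 0.0451]
ee_rot: [0.0, -0.078, 0.997, 0.0]
wrist_force: [1.0, -0.3, -0.7]
width: 0.0146
finger_force: 41.8
```

```bash
python3 -m pendant '0.825 0 0 -0.03 0;0.825 0 0 -0.06 0;0.825 0 0 -0.06 0' 20; python3 -m pendant '0.825 0 0 -0.03 0;0.825 0 0 -0.04 0;0.825 0 0 -0.04 0';python3 -m pendant '0.825 0 0 -0.03 0;0.825 0 0 -0.03 0;0.825 0 0 -0.03 0'
```

```text
t: 18.9
tool_pos: [0.5374, 0.3061, 0.0347]
ee_rot: [-0.001, -0.078, 0.997, -0.0]
wrist_force: [-0.4, 0.1, -1.2]
width: 0.0152
finger_force: 29.9
t: 19.2
tool_pos: [0.5379, 0.3063, 0.0294]
ee_rot: [-0.0, -0.078, 0.997, -0.0]
wrist_force: [-0.0, -0.5, -0.0]
width: 0.0151
finger_force: 29.9
t: 19.5
tool_pos: [0.5393, 0.307, 0.0262]
ee_rot: [0.001, -0.078, 0.997, 0.001]
wrist_force: [1.0, 0.1, 2.9]
width: 0.0147
finger_force: 30.4
```

```bash
python3 -m pendant '0.825 0 0 -0.012 0;0.825 0 0 -0.024 0;0.825 0 0 -0.036 0;0.825 0 0 -0.036 0'; python3 -m pendant '0.825 0 0 -0.012 0;0.825 0 0 -0.024 0;0.825 0 0 -0.036 0;0.825 0 0 -0.036 0'
```

```text
t: 19.9
tool_pos: [0.5424, 0.3076, 0.0231]
ee_rot: [0.004, -0.078, 0.997, 0.001]
wrist_force: [2.9, -0.2, 10.0]
width: 0.0154
finger_force: 32.0
t: 20.3
tool_pos: [0.5453, 0.3081, 0.0191]
ee_rot: [0.007, -0.077, 0.997, 0.001]
wrist_force: [7.0, -0.2, 12.6]
width: 0.0148
finger_force: 33.2
```

```bash
python3 -m pendant '0.82 0 0 0 0;0.82 0 0 0 0;0.82 0 0 0 0'; python3 -m pendant '0.82 0 0 -0.012 0;0.82 0 0 -0.024 0;0.82 0 0 -0.024 0'
```

```text
t: 20.6
tool_pos: [0.5454, 0.3081, 0.0189]
ee_rot: [0.007, -0.077, 0.997, 0.001]
wrist_force: [8.0, 0.4, 10.6]
width: 0.0158
finger_force: 20.2
t: 20.9
tool_pos: [0.5456, 0.3083, 0.0151]
ee_rot: [0.007, -0.077, 0.997, 0.001]
wrist_force: [7.2, 0.8, 9.2]
width: 0.0156
finger_force: 20.5
```

```bash
python3 -m pendant '0.817 0 0 -0.012 0;0.817 0 0 -0.024 0;0.817 0 0 -0.036 0;0.817 0 0 -0.036 0;0.817 0 0 -0.036 0'
python3 - <<'E'
from h import *
s,a=snap("scene","s11");s,b=snap("top","t11")
print(s["tool_pos"],s["wrist_force"],s["wrist_torque"])
# tip location: bright steel in the top view difference
c=cam("top")
for L in(.09,.1,.105,.11,.115,.12):
    p=np.array([.5456+L*.988,.3083+L*.155,.012])
    print(L,[ (u:=proj(cam(n),p).round().astype(int)).tolist()+i[u[1],u[0]].tolist() for n,i in(("scene",a),("top",b))])
E
```

```text
t: 21.4
tool_pos: [0.5402, 0.307, 0.0075]
ee_rot: [0.002, -0.078, 0.997, 0.0]
wrist_force: [2.3, -0.3, 13.2]
width: 0.0159
finger_force: 13.2
[0.54017639 0.30705071 0.00755305] [ 1.2319388  -0.92870985 12.61904358] [-0.0877179  -0.31072431 -0.04799374]
0.09 [[211, 288, 140, 135, 131], [183, 182, 138, 128, 127]]
0.1 [[208, 287, 140, 134, 132], [182, 179, 140, 128, 129]]
0.105 [[207, 287, 138, 133, 131], [182, 177, 137, 126, 127]]
0.11 [[205, 286, 139, 134, 131], [182, 176, 139, 127, 127]]
0.115 [[203, 286, 141, 136, 134], [182, 174, 141, 130, 130]]
0.12 [[202, 285, 133, 132, 130], [182, 172, 152, 149, 152]]
```

```bash
python3 -m pendant '0.815 0 0 0.015 0;0.81 0 0 0.015 0;0.8 0 0 0.015 0;0.79 0 0 0.015 0;0.75 0 0 0.015 0;0.7 0 0 0.015 0;0.6 0 0 0.015 0;0.5 0 0 0.015 0;0.5 0 0 0.015 0'; python3 -m pendant '0.5 0 0 0.1 0;0.5 0 0 0.3 0;0.4 0 0 0.6 0;0.3 0 0 1 0;0.3 0 0 1 0;0.3 0 0 1 0' ; python3 -m pendant '0.3 -1 0.5 0.3 0;0.3 -1 0.5 0.3 0;0.3 -1 0.5 0.3 0;0.3 -1 0.5 0.3 0;0.3 -1 0.5 0.3 0;0.3 -1 0.5 0.3 0';python3 - <<'E'
from h import *
s,a=snap("scene","s12");s,b=snap("top","t12");print(s["tool_pos"],s["wrist_force"])
cv2.imwrite("pics/fin.png",np.hstack([cv2.resize(a[100:400,140:340],(400,600),interpolation=cv2.INTER_CUBIC),cv2.resize(b[100:300,110:430],(400,250),interpolation=cv2.INTER_AREA) if 0 else cv2.resize(np.vstack([b[150:270,115:265],b[125:230,310:460]]),(400,600),interpolation=cv2.INTER_CUBIC)]))
E
```

```text
t: 22.4
tool_pos: [0.5383, 0.3064, 0.0079]
ee_rot: [0.0, -0.078, 0.997, 0.0]
wrist_force: [-0.2, 0.4, -1.2]
width: 0.0426
finger_force: 0.0
t: 23.0
tool_pos: [0.5403, 0.3074, 0.1609]
ee_rot: [0.003, -0.078, 0.997, 0.001]
wrist_force: [0.7, 0.2, 0.2]
width: 0.0597
finger_force: 0.0
t: 23.6
tool_pos: [0.3876, 0.381, 0.2011]
ee_rot: [-0.001, -0.078, 0.997, -0.001]
wrist_force: [0.3, 0.1, -0.3]
width: 0.0601
finger_force: 0.0
[0.38827081 0.3806648  0.20115145] [ 0.55501638 -0.17781923 -0.03284233]
```

View pics/fin.png

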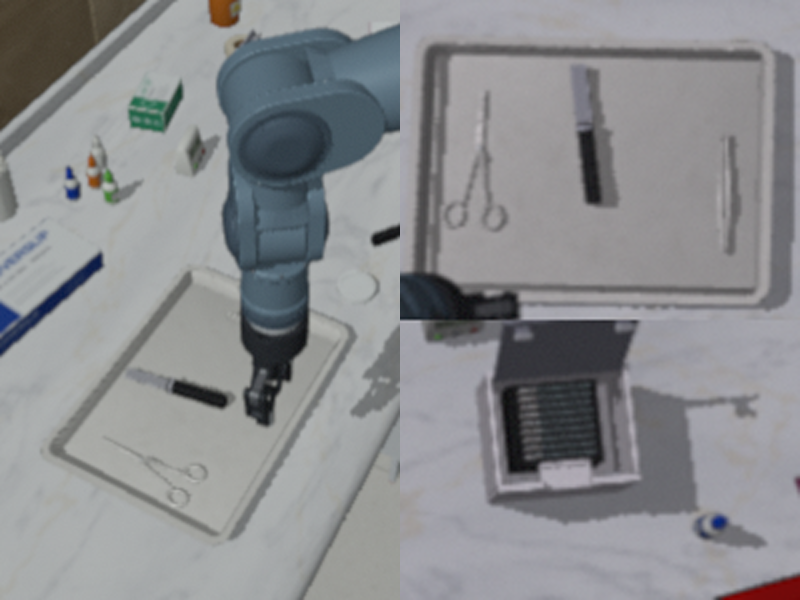

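The final view shows the cover fully open, with the slides visible. The spatula is in the tray (tip at (580,67), rear at (595,203)), clear of the scissors and forceps, and the bottle and dish are in place. I'll check that it lies flat.

Run:
```python
from h import *
c,t=cam("scene"),cam("top")
for n,u,v in(("tip",(205,286.5),(182.3,175)),("rear",(254.5,301.5),(187.9,226)),("grip front",(140+172/2,100+383/2),(115+183/2.667,150+131/2.667))):
    print(n,tri(ray(c,u),ray(t,v)).round(4),onz(c,u,.012).round(4),onz(t,v,.012).round(4))
# noise-free check: has anything changed between tray objects
a,b=cv2.imread("pics/top0.png"),cv2.imread("pics/t12.png");d=cv2.absdiff(a,b).max(2)>25
for n,(x0,x1,y0,y1) in dict(sc=(130,160,180,242),fo=(228,248,195,250),dish=(270,300,238,268),bot=(418,438,193,210)).items():print(n,d[y0:y1,x0:x1].sum())
```

```text
tip [0.6559 0.3247 0.009 ] [0.6535 0.3262 0.012 ] [0.6563 0.3246 0.012 ]
rear [0.5042 0.3014 0.0103] [0.5017 0.3017 0.012 ] [0.506  0.3019 0.012 ]
grip front [0.5851 0.3165 0.0215] [0.5907 0.3117 0.012 ] [0.5847 0.3177 0.012 ]
sc 0
fo 0
dish 0
bot 0
```

Tip and rear are at the same height, about 10 mm, so the spatula lies flat. Nothing else has moved and the robot is clear of everything.

```bash
python3 -c "
from station import *
print(hand_in())"
```

```text
the job is handed in; nothing more can be done
None
```

The job is handed in: the cover was levered open at the notch and stays open by itself, and the spatula lies flat in the steel tray, with the scissors, forceps, petri dish and bottle showing no movement in the top camera; it took about 24 s.

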